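Shut the yoghurt maker and key in its programme

ROBOT

A 7-joint arm with a two-finger parallel gripper is mounted at the origin on the work surface. World frame = base frame: x ahead of the robot, y to its left, z up, the work surface at z = 0. Lengths are in m, angles in rad, forces in N, time in s.
With the tool pointing down it reaches from about 0.425 to 0.925 m from the base axis. Payload 6.8 kg.
Tool frame: the origin (TCP) lies at the very end of the fingers, on their centre line; the grasp point (between the pads) lies bot.grip_depth behind it (bot.grip_depth is the distance from the TCP to the grasp point, in m); z points along the fingers, y is the line along which they close (so a half turn about z gives the same grasp; the last joint's range is limited). The gripper opens to 85 mm and grips with 20 to 120 N. Pads are 22 mm wide; open, the fingers measure 114 mm over their backs; the gripper's body (76 mm by 85 mm) begins 54 mm behind the grasp point. The pads swing forward as they close: fully open they stand 13 mm farther back than shut.
Start: joints at [1.114, 0.477, 0.022, 1.555, -0.011, 1.109, -0.083], TCP at [0.231, -0.634, 0.231] pointing down, gripper open.
Joint ranges: [-2.96, 2.96], [-0.34, 2.1], [-1.41, 1.46], [0.24, 2.44], [-1.37, 4.51], [0.17, 1.92], [-2.96, 2.96]. Speed limits (rad/s): [2.39, 2.39, 3.14, 3.14, 3.14, 3.14, 3.14].

INTERFACE

Orientations are given as a unit quaternion [w, x, y, z].
In Python, from station import bot gives the robot as it stands.
- The arm moves only by the tool send_rows, never from a script. Its arguments are lists of equal length, an entry for each row: "slide": the shift along the tool's x, y, z in mm, a list of three; "roll": the turn about the tool's z in degrees; "claw": the opening, from 0 (shut) to 1 (fully open). A call has exactly 8 rows; each row is the pose to reach, as a shift and turn from the pose commanded when the call began, along the tool's axes at that moment; what a row does not reach only later rows make up. A row lasts 1/12 s, in which the tool goes at most 41.7 mm and 7.16 degrees, less where a joint would pass 70% of its speed; a pose out of reach is approached as far as the arm can. A call with a gripper value outside its range is refused whole. The fingers move at their own pace and stop on an object; "force" is the grip in N (left out, the last holds). Time passes only in rows, so rows that repeat a pose let the fingers close, or fill a call up. It gives the time, the measured TCP pose, the force, the opening and the grip force at its end, in the units of the state.
- bot.get_obs(): the state, without advancing time (a new reading comes with each control period).
- bot.read_camera(name): name is "scene" or "side" or "wrist"; returns the picture (420x560x3 uint8, red, green, blue); there is no depth.
- bot.camera_model(name): a dict with "camera_matrix" (3x3 intrinsics, pixels), "camera_from_world" (4x4, takes a point from world to camera coordinates). Camera axes: x right, y down, z forward; pixel columns grow to the right and rows downward; lengths in m; the calibration is good to about 2 mm. A picture is of the moment at which its call begins: read the wrist's pose just before it. camera_model takes no time and is no camera call; for the wrist camera it gives the pose at the moment of the call.
- bot.hand_in(): hands the job in; it is judged then, once.
The state is a dict: "t": time; "q": joint angles; "joint_vel": joint speeds; "joint_torque": joint torques, N m; "eef_pos": TCP position; "tool_rot": TCP orientation; "contact_force": force on the tool from outside, world axes, zero at the start; "torque": the same for the moment, N m; "gripper_width": opening from 0.0 (shut) to 1.0 (fully open); "grasp_force": force on a finger pad.
Only numpy, scipy, OpenCV 4.12 (cv2) and the standard library are available. Lean on these libraries where they do the work, as an engineer would, in place of code of your own. Each camera call takes 0.05 s, during which the arm holds its last target. There are 200 camera calls.

TASK

The jars are loaded: push the yoghurt maker's clear lid fully shut, then start the programme on its key panel, one key at a time: press and release the long bar key, then the plus-shaped key, and last hold the large round key fully down for a good second and let go. Do not press the square key or the small stud, press no key before the lid is shut, and do not shift the mug, honey jar, spoon or salt shaker.

Things in the scene. Friction and masses are not known exactly. Their poses are not given: they have to be found in the camera images.
- maker: White yoghurt maker, fixed to the counter. Its well, 180 mm (x) by 270 mm (y) outside and 100 mm high, holds six closed glass jars (58 mm wide, 74 mm tall) and has a hinged lid. Origin at the centre of the well's underside; x points away from the key panel, z up.
- panel_mid (a point): Middle of the key panel's top: a flat black-topped ledge, 90 mm deep (x), 270 mm wide (y), 100 mm high, joined to the well's -x side; axes as the maker's. Five white keys stand on it in one row along y, 50 mm apart (y = -100, -50, 0, 50, 100 mm); which key has which place changes from start to start.
- lid (a joint): Clear flat plastic lid (8 mm thick, about 180 by 270 mm, 0.25 kg), hinged along the well's far rim (+x side of the maker). Radians: 0 = shut flat on the rim, grows as the free edge swings up and away from the panel. Stiff hinge: stays where left; starts at 0.65 to 1.2. Push it on its outer face or free edge.
- lid_hinge (a point): Point on the lid's hinge line, at its middle, at the far rim.
- lid_handle (a point): Grip point of the small black knob on the lid's outer face, midway along y near the free edge; moves with the lid.
- bar_key_top (a point): Centre of the top face of the long bar-shaped key, 46 mm long (along its x, across the panel) by 14 mm wide, of white plastic, standing 10 mm proud of its black plate; z up, axes as the maker's. Its top is 112 mm above the counter when up.
- bar_key (a joint): Travel of the long bar-shaped key in m: 0 = up, 0.005 = fully down; springs back; about 2 N starts it, 5 N puts it fully down.
- plus_key_top (a point): Centre of the top face of the plus-shaped key, two crossed arms 32 mm long and 10 mm wide, of white plastic, standing 10 mm proud of its black plate; z up, axes as the maker's. Its top is 112 mm above the counter when up.
- plus_key (a joint): Travel of the plus-shaped key in m: 0 = up, 0.005 = fully down; springs back; about 2 N starts it, 5 N puts it fully down.
- round_key_top (a point): Centre of the top face of the large round key, 32 mm across, of white plastic, standing 10 mm proud of its black plate; z up, axes as the maker's. Its top is 112 mm above the counter when up.
- round_key (a joint): Travel of the large round key in m: 0 = up, 0.005 = fully down; springs back; about 2 N starts it, 5 N puts it fully down.
- square_key_top (a point): Centre of the top face of the square key, 24 mm (not wanted), of white plastic, standing 10 mm proud of its black plate; z up, axes as the maker's. Its top is 112 mm above the counter when up.
- square_key (a joint): Travel of the square key in m: 0 = up, 0.005 = fully down; springs back; about 2 N starts it, 5 N puts it fully down.
- stud_key_top (a point): Centre of the top face of the small round stud key, 14 mm across (not wanted), of white plastic, standing 10 mm proud of its black plate; z up, axes as the maker's. Its top is 112 mm above the counter when up.
- stud_key (a joint): Travel of the small round stud key in m: 0 = up, 0.005 = fully down; springs back; about 2 N starts it, 5 N puts it fully down.
- mug: White mug, 80 mm wide, 95 mm tall, beside the maker. Origin at the centre of its underside, z up.
- honey: Amber glass honey jar, 60 mm wide, 100 mm tall, beside the maker. Origin at the centre of its underside, z up.
- spoon: Wooden spoon lying on the counter beside the well, 200 mm long along its x, about 20 mm high. Origin under its middle.
- salt: Glass salt shaker, 40 mm wide, 85 mm tall, beside the well. Origin at the centre of its underside, z up.

How it is judged:
By the outcome, as a careful person would: the job done as asked, in the order asked, and still so for the second after the job is handed in, with the robot touching nothing.
It also fails if it takes over 48 s, if anything falls off the work surface, if the arm or the gripper's body presses on something with over 40 N, if the wrist force passes 120 N, or if a joint passes its speed limit or range.

## Working session

There is one attempt and no reset: what is moved stays moved. The work goes in short steps, Python scripts to look and compute and a tool call to move; the robot and the scene stay as the last step left them, time stands still between calls to the robot, and variables do not carry over. Pictures are saved under pics/ and viewed, at most 10 in all, crops included, and the job is handed in when it is done.

Besides the shell and the picture viewer there is one more tool, called after "Request:" as name(argument=value, ...) on one line, values as JSON. send_rows: Moves the arm, as the interface text tells. Its arguments: {"type":"object","properties":{"slide":{"type":"array","items":{"type":"array","items":{"type":"number"}}},"roll":{"type":"array","items":{"type":"number"}},"claw":{"type":"array","items":{"type":"number"}},"force":{"type":"number"}},"required":["slide","roll","claw"]}

```bash
mkdir -p pics; python3 - <<'E'
from station import bot
import cv2
o=bot.get_obs();print(o['t'],o['eef_pos'],o['tool_rot'],bot.grip_depth)
for n in("scene","side"):
    cv2.imwrite(f"pics/{n}0.png",bot.read_camera(n)[:,:,::-1])
    m=bot.camera_model(n);print(m)
E
```

```text
0.0 [ 0.2304991  -0.63379567  0.23028159] [-9.07533644e-04  9.84827453e-01  1.73533900e-01 -2.23254378e-04] 0.0187
{'camera_matrix': array([[444.68605653,   0.        , 281.30105707],
       [  0.        , 444.68605653, 204.09565847],
       [  0.        ,   0.        ,   1.        ]]), 'camera_from_world': array([[-0.45771937,  0.88903197,  0.01073034,  0.25705576],
       [ 0.76905931,  0.40194961, -0.49697514, -0.41959255],
       [-0.44613984, -0.21922288, -0.86769843,  1.27569087],
       [ 0.        ,  0.        ,  0.        ,  1.        ]])}
{'camera_matrix': array([[464.83515181,   0.        , 288.32952782],
       [  0.        , 464.83515181, 211.93838322],
       [  0.        ,   0.        ,   1.        ]]), 'camera_from_world': array([[-0.70405559, -0.70991594, -0.01803033,  0.44551454],
       [-0.54683198,  0.55816712, -0.62403866,  0.36891366],
       [ 0.45307893, -0.42949834, -0.78118542,  0.95415976],
       [ 0.        ,  0.        ,  0.        ,  1.        ]])}
```

View pics/scene0.png

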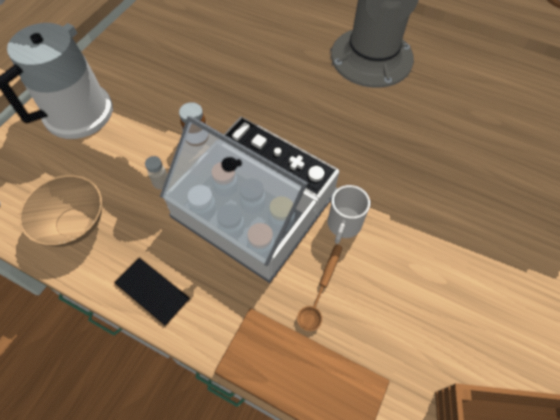

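View pics/side0.png

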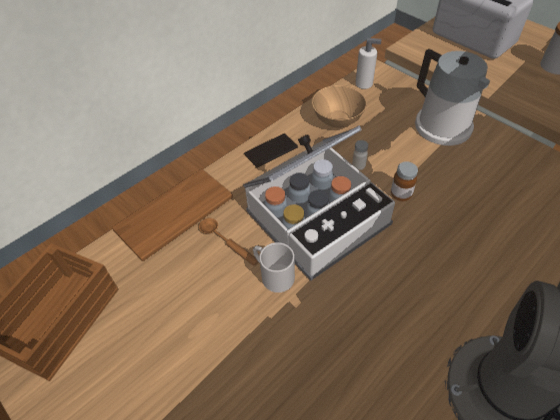

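Scene view: keys run bar (241,130), square (259,141), stud (277,151), plus (296,161), round (316,173), with the knob at (231,164). Side view: round (311,236), plus (327,225), stud (344,214), square (359,204), bar (374,194), with the knob at (306,145). The lid is open, leaning away from the panel. The honey jar and salt shaker are at the bar end and the mug and spoon at the round end.

```bash
cat > h.py <<'E'
from station import bot
import numpy as np, cv2
from scipy.optimize import least_squares
from scipy.spatial.transform import Rotation as R
def proj(m,P):
    c=(m["camera_from_world"]@np.c_[P,np.ones(len(P))].T)[:3]; p=m["camera_matrix"]@c
    return (p[:2]/p[2]).T
def ray(m,uv,z):
    T=m["camera_from_world"];d=T[:3,:3].T@np.linalg.solve(m["camera_matrix"],[*uv,1]);c=-T[:3,:3].T@T[:3,3]
    return c+d*(z-c[2])/d[2]
def refine(img,uv,r=7):
    g=img.min(2).astype(float);u,v=map(int,uv);w=g[v-r:v+r+1,u-r:u+r+1];w=np.clip(w-120,0,60)
    yy,xx=np.mgrid[v-r:v+r+1,u-r:u+r+1];return np.array([(w*xx).sum(),(w*yy).sum()])/w.sum()
E
python3 - <<'E'
from h import *
px={"scene":[(241,130),(259,141),(277,151),(296,161),(316,173)],"side":[(374,194),(359,204),(344,214),(327,225),(311,236)]}
M={n:bot.camera_model(n) for n in px}
rf={n:np.array([refine(cv2.imread(f"pics/{n}0.png"),p) for p in px[n]]) for n in px}
for n in px: print(n,rf[n].round(1).tolist())
for n in px: print([ray(M[n],p,.112).round(4).tolist() for p in rf[n]])
ys=np.array([-.1,-.05,0,.05,.1])
for s in(1,-1):
  def keys(p): 
    c,d=np.cos(p[2]),np.sin(p[2]);L=np.c_[np.full(5,-.135),s*ys]
    return np.c_[L@np.array([[c,d],[-d,c]])+p[:2],np.full(5,.112)]
  best=min((least_squares(lambda p:np.r_[[(proj(M[n],keys(p))-rf[n]).ravel() for n in px]].ravel(),[.55,-.2,a]) for a in(0,1.5,3,-1.5)),key=lambda r:r.cost)
  print(s,best.cost,best.x,keys(best.x).round(4).tolist())
tri=lambda a,b:least_squares(lambda P:np.r_[proj(M["scene"],P[None])[0]-a,proj(M["side"],P[None])[0]-b],[.5,-.3,.2])
k=tri((231,164),(306,145));print("knob",k.x,k.cost)
for nm,a,b,z in(("mugtop",(349,203),(277,257),.095),("honeytop",(191,110),(406,170),.1),("salttop",(153,163),(361,147),.085)):
  t=tri(a,b);print(nm,t.x,t.cost)
E
```

```text
scene [[240.3, 130.8], [258.6, 140.2], [277.2, 150.5], [296.3, 161.4], [316.0, 172.4]]
side [[372.4, 193.0], [359.1, 203.7], [343.5, 213.7], [327.7, 224.2], [311.2, 234.9]]
[[0.481, -0.1462, 0.112], [0.485, -0.0973, 0.112], [0.491, -0.0478, 0.112], [0.4975, 0.002, 0.112], [0.5037, 0.0514, 0.112]]
[[0.4828, -0.1466, 0.112], [0.484, -0.0972, 0.112], [0.4908, -0.0474, 0.112], [0.4966, 0.0022, 0.112], [0.5028, 0.0518, 0.112]]
1 1.0785436533436148 [ 0.62567574 -0.0626406  -0.11198392] [[0.4803, -0.1469, 0.112], [0.4859, -0.0972, 0.112], [0.4915, -0.0476, 0.112], [0.4971, 0.0021, 0.112], [0.5027, 0.0518, 0.112]]
-1 1.0785436533435984 [ 0.35736692 -0.03246809  3.02960873] [[0.4803, -0.1469, 0.112], [0.4859, -0.0972, 0.112], [0.4915, -0.0476, 0.112], [0.4971, 0.0021, 0.112], [0.5027, 0.0518, 0.112]]
knob [ 0.6344829  -0.06755345  0.22837789] 0.32021059688768727
mugtop [0.52666385 0.14018992 0.08945736] 0.0660965093259439
honeytop [ 0.47530185 -0.28090437  0.10183603] 1.113467134084964
salttop [ 0.62852245 -0.28680865  0.07803729] 0.6635733977003895
```

```bash
python3 - <<'E'
from h import *
p=np.array([.6257,-.0626]);a=-.112
W=lambda L:np.c_[L[:,:2]@np.array([[np.cos(a),np.sin(a)],[-np.sin(a),np.cos(a)]])+p,L[:,2]]
for th in(.8,.9,1.0,1.1):
    c,s=np.cos(th),np.sin(th)
    L=np.array([[.09-.18*c,y,.104+.18*s] for y in(-.135,.135)]+[[.09-.15*c+h*s,0,.108+.15*s+h*c] for h in(0,.03)])
    print(th,[proj(bot.camera_model(n),W(L)).round().tolist() for n in("scene","side")])
im=cv2.imread("pics/scene0.png")[90:300,130:390];sd=cv2.imread("pics/side0.png")[110:280,220:420]
cv2.imwrite("pics/c0.png",np.vstack([cv2.resize(im,(390,300)),cv2.resize(sd,(390,300))]))
E
```

```text
0.8 [[[191.0, 116.0], [309.0, 182.0], [241.0, 161.0], [233.0, 162.0]], [[360.0, 129.0], [271.0, 182.0], [312.0, 155.0], [306.0, 143.0]]]
0.9 [[[185.0, 116.0], [306.0, 184.0], [237.0, 162.0], [229.0, 165.0]], [[357.0, 122.0], [267.0, 175.0], [309.0, 149.0], [302.0, 138.0]]]
1.0 [[[179.0, 117.0], [301.0, 186.0], [233.0, 163.0], [223.0, 168.0]], [[353.0, 116.0], [262.0, 168.0], [305.0, 144.0], [298.0, 133.0]]]
1.1 [[[172.0, 120.0], [297.0, 190.0], [228.0, 166.0], [218.0, 172.0]], [[349.0, 110.0], [258.0, 161.0], [302.0, 138.0], [295.0, 128.0]]]
```

View pics/c0.png

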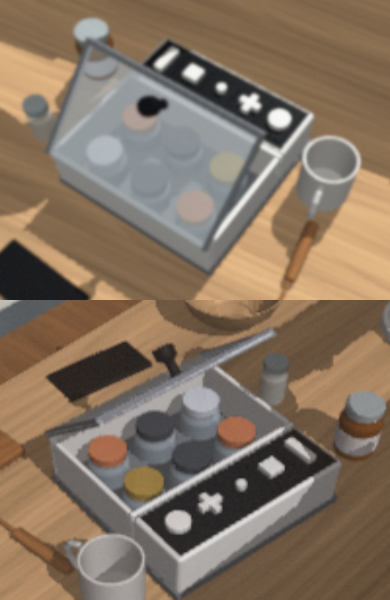

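```bash
python3 - <<'E'
from h import *
S,D=bot.camera_model("scene"),bot.camera_model("side")
print(ray(S,(75,115),0),ray(D,(445,122),0))
t=least_squares(lambda P:np.r_[proj(S,P[None])[0]-(37,38),proj(D,P[None])[0]-(464,61)],[.5,-.5,.2]);print("kettle top",t.x,t.cost)
o=bot.get_obs();T=R.from_quat(np.array(o['tool_rot'])[[1,2,3,0]]).as_matrix();print(T.round(3))
print(T.T@(np.array([.6306,-.1084,.30])-o['eef_pos']))
E
```

```text
[ 5.60136536e-01 -6.05288277e-01 -1.11022302e-16] [ 0.55767183 -0.62615225  0.        ]
kettle top [ 0.54816307 -0.60129939  0.23698808] 0.0025968511805680365
[[ 0.94   0.342 -0.001]
 [ 0.342 -0.94   0.002]
 [-0.    -0.002 -1.   ]]
[ 0.55559127 -0.35716738 -0.06906005]
```

Request:
send_rows(slide=[[25,-15,-20],[50,-35,-40],[85,-55,-60],[120,-77,-69],[157,-100,-69],[190,-122,-69],[225,-145,-69],[260,-167,-69]], roll=[3,7,10,14,17,20,23,26.4], claw=[0,0,0,0,0,0,0,0])

```text
t: 0.77
eef_pos: [0.4163, -0.3894, 0.3002]
tool_rot: [-0.0, 0.998, -0.057, -0.0]
contact_force: [0.1, -0.6, 0.3]
gripper_width: -0.001
grasp_force: 0.0
```

```bash
cat > d.py <<'E'
# usage: d.py mx my z : tool-frame shift (mm) to a maker-frame point
from h import *
import sys
def go(mx,my,z):
    o=bot.get_obs();T=R.from_quat(np.array(o['tool_rot'])[[1,2,3,0]]).as_matrix();c,s=np.cos(-.112),np.sin(-.112)
    P=np.array([.6257+c*mx-s*my,-.0626+s*mx+c*my,z]);return (T.T@(P-o['eef_pos'])*1000).round(1)
if __name__=="__main__":
    o=bot.get_obs();T=R.from_quat(np.array(o['tool_rot'])[[1,2,3,0]]).as_matrix()
    print(o['t'],o['eef_pos'].round(4),o['contact_force'],"heading",np.degrees(np.arctan2(T[1,0],T[0,0])),T[:,2].round(3))
    v=list(map(float,sys.argv[1:]))
    for i in range(0,len(v),3): print(v[i:i+3],go(*v[i:i+3]))
E
python3 d.py .01 -.045 .3
```

```text
0.7667 [ 0.4163 -0.3894  0.3002] [ 0.09662806 -0.59359824  0.33322947] heading -6.572184042291007 [-0.  0. -1.]
[0.01, -0.045, 0.3] [ 1.807e+02 -3.037e+02  2.000e-01]
```

Request:
send_rows(slide=[[20,-32,0],[40,-65,0],[60,-98,0],[80,-131,0],[100,-165,0],[122,-200,0],[145,-235,0],[168,-270,0]], roll=[0,0,0,0,0,0,0,0], claw=[0,0,0,0,0,0,0,0])

```text
t: 1.43
eef_pos: [0.6133, -0.1406, 0.3]
tool_rot: [0.0, 0.998, -0.056, -0.0]
contact_force: [0.2, -0.7, -0.1]
gripper_width: 0.0
grasp_force: 0.0
```

```bash
python3 d.py .0 -.045 .24 -.008 -.045 .22 -.022 -.045 .204 -.039 -.045 .182 -.054 -.045 .145 -.059 -.045 .106
```

```text
1.4333 [ 0.6133 -0.1406  0.3   ] [ 0.16329783 -0.68420679 -0.07353822] heading -6.432828731423331 [-0.001 -0.    -1.   ]
[0.0, -0.045, 0.24] [  3.7 -33.9  60. ]
[-0.008, -0.045, 0.22] [ -4.3 -33.9  80. ]
[-0.022, -0.045, 0.204] [-18.3 -33.9  96. ]
[-0.039, -0.045, 0.182] [-35.3 -33.9 118.1]
[-0.054, -0.045, 0.145] [-50.3 -33.9 155.1]
[-0.059, -0.045, 0.106] [-55.3 -33.9 194.1]
```

Request:
send_rows(slide=[[4,-20,15],[6,-34,40],[4,-34,60],[0,-34,72],[-4,-34,80],[-10,-34,88],[-16,-34,95],[-20,-34,100]], roll=[0,0,0,0,0,0,0,0], claw=[0,0,0,0,0,0,0,0])

```text
t: 2.1
eef_pos: [0.5961, -0.1063, 0.2002]
tool_rot: [-0.0, 0.998, -0.056, 0.0]
contact_force: [0.9, 0.1, 0.8]
gripper_width: -0.001
grasp_force: 0.5
```

```bash
python3 d.py  -.039 -.045 .182 -.054 -.045 .145 -.059 -.045 .106; python3 - <<'E'
from h import *
cv2.imwrite("pics/s1.png",np.vstack([cv2.resize(bot.read_camera("scene")[60:300,110:410,::-1],(375,300)),cv2.resize(bot.read_camera("side")[60:300,180:480,::-1],(375,300))]))
E
```

```text
2.1 [ 0.5961 -0.1063  0.2002] [0.86892221 0.08482268 0.83413789] heading -6.441282096861731 [ 0.001  0.    -1.   ]
[-0.039, -0.045, 0.182] [-14.4  -1.7  18.2]
[-0.054, -0.045, 0.145] [-29.5  -1.7  55.2]
[-0.059, -0.045, 0.106] [-34.5  -1.7  94.1]
```

View pics/s1.png

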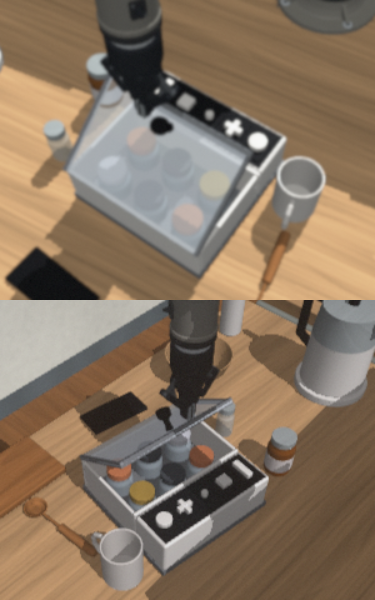

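The fingers are on the outer (far) face of the lid beside the knob, at about (155,105) in the top crop. Next I push along the arc.

Request:
send_rows(slide=[[-7,0,9],[-14,0,18],[-20,0,30],[-25,0,42],[-29,0,55],[-32,0,68],[-34,0,80],[-34,0,88]], roll=[0,0,0,0,0,0,0,0], claw=[0,0,0,0,0,0,0,0])

```text
t: 2.87
eef_pos: [0.5615, -0.1024, 0.1112]
tool_rot: [0.0, 0.998, -0.056, -0.001]
contact_force: [-0.4, -0.3, 1.1]
gripper_width: -0.0
grasp_force: 0.4
```

Request:
send_rows(slide=[[0,0,2],[0,0,4],[0,0,6],[0,0,7],[0,0,8],[0,0,8],[0,0,8],[0,0,8]], roll=[0,0,0,0,0,0,0,0], claw=[0,0,0,0,0,0,0,0])

```text
t: 3.53
eef_pos: [0.5622, -0.1025, 0.1082]
tool_rot: [0.0, 0.998, -0.056, -0.0]
contact_force: [-14.5, 2.2, 33.4]
gripper_width: 0.001
grasp_force: 16.5
```

Request:
send_rows(slide=[[0,0,-15],[0,0,-35],[0,0,-60],[0,0,-60],[-20,10,-60],[-45,30,-60],[-70,48,-60],[-72,50,-60]], roll=[0,0,0,0,0,0,0,0], claw=[0,0,0,0,0,0,0,0])

```text
t: 4.2
eef_pos: [0.4809, -0.1475, 0.1642]
tool_rot: [0.001, 0.998, -0.058, -0.002]
contact_force: [-0.1, 0.3, -0.6]
gripper_width: 0.003
grasp_force: 0.0
```

```bash
python3 - <<'E'
from h import *
cv2.imwrite("pics/s2.png",np.vstack([cv2.resize(bot.read_camera("scene")[60:300,110:410,::-1],(375,300)),cv2.resize(bot.read_camera("side")[60:300,180:480,::-1],(375,300))]))
E
python3 d.py -.135 -.1 .13 -.135 .05 .13 -.135 .1 .13
```

```text
4.3 [ 0.4851 -0.1452  0.1648] [ 0.83792365  0.73513479 -0.38265766] heading -6.5647712639331735 [ 0.001 -0.001 -1.   ]
[-0.135, -0.1, 0.13] [-4.5  2.2 34.8]
[-0.135, 0.05, 0.13] [  -4.9 -147.8   34.8]
[-0.135, 0.1, 0.13] [  -5.  -197.8   34.7]
```

View pics/s2.png

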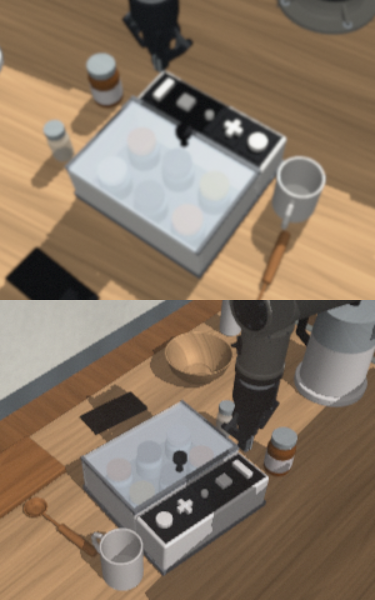

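The lid lies flat on the rim and the keys are clear. Next is the bar key.

Request:
send_rows(slide=[[-4,2,15],[-4,2,35],[-4,2,45],[-4,2,50],[-4,2,54],[-4,2,57],[-4,2,59],[-4,2,60]], roll=[0,0,0,0,0,0,0,0], claw=[0,0,0,0,0,0,0,0])

```text
t: 4.97
eef_pos: [0.4822, -0.1448, 0.1066]
tool_rot: [-0.0, 0.998, -0.056, 0.0]
contact_force: [-12.1, 3.6, 32.8]
gripper_width: -0.0
grasp_force: 16.3
```

Request:
send_rows(slide=[[0,0,0],[0,0,0],[0,0,0],[0,0,0],[0,0,0],[0,0,0],[0,0,0],[0,0,0]], roll=[0,0,0,0,0,0,0,0], claw=[0,0,0,0,0,0,0,0])

```text
t: 5.63
eef_pos: [0.4821, -0.1448, 0.1068]
tool_rot: [-0.0, 0.998, -0.056, 0.001]
contact_force: [-8.8, 4.4, 22.7]
gripper_width: -0.005
grasp_force: 11.5
```

Request:
send_rows(slide=[[0,0,-10],[0,0,-30],[0,0,-50],[0,0,-60],[0,-30,-60],[0,-70,-60],[0,-110,-60],[0,-148,-60]], roll=[0,0,0,0,0,0,0,0], claw=[0,0,0,0,0,0,0,0])

```text
t: 6.3
eef_pos: [0.4985, 0.0032, 0.1648]
tool_rot: [-0.0, 0.998, -0.056, 0.001]
contact_force: [1.2, 0.3, 0.2]
gripper_width: -0.003
grasp_force: 0.0
```

Request:
send_rows(slide=[[0,0,0],[0,0,0],[0,0,0],[0,0,0],[0,0,0],[0,0,0],[0,0,0],[0,0,0]], roll=[0,0,0,0,0,0,0,0], claw=[0,0,0,0,0,0,0,0])

```text
t: 6.97
eef_pos: [0.498, 0.0009, 0.1643]
tool_rot: [0.0, 0.998, -0.056, 0.0]
contact_force: [-0.1, -0.6, 0.7]
gripper_width: -0.001
grasp_force: 0.0
```

```bash
python3 d.py -.135 .05 .105 -.135 .1 .105; python3 - <<'E'
from h import *
cv2.imwrite("pics/s3.png",np.vstack([cv2.resize(bot.read_camera("scene")[60:300,110:410,::-1],(375,300)),cv2.resize(bot.read_camera("side")[60:300,180:480,::-1],(375,300))]))
E
```

```text
6.9667 [0.498  0.0009 0.1643] [-0.06868711 -0.63547595  0.70803717] heading -6.477825346962848 [ 0. -0. -1.]
[-0.135, 0.05, 0.105] [-1.  -1.1 59.3]
[-0.135, 0.1, 0.105] [ -1.1 -51.1  59.3]
```

View pics/s3.png

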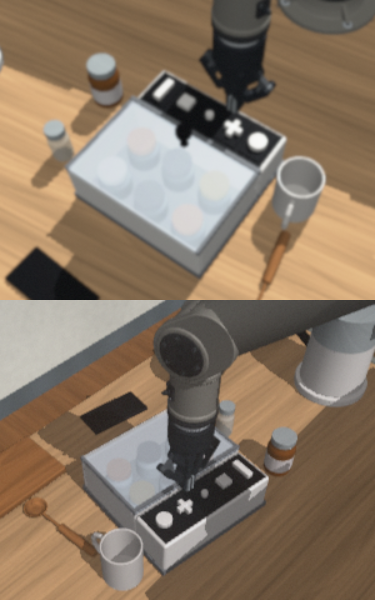

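The fingers are over the plus key, the bar key is up again, and the lid is still shut.

Request:
send_rows(slide=[[-1,-1,15],[-1,-1,35],[-1,-1,45],[-1,-1,50],[-1,-1,54],[-1,-1,57],[-1,-1,59],[-1,-1,60]], roll=[0,0,0,0,0,0,0,0], claw=[0,0,0,0,0,0,0,0])

```text
t: 7.73
eef_pos: [0.497, 0.0026, 0.1067]
tool_rot: [0.0, 0.998, -0.056, -0.0]
contact_force: [-13.6, -0.2, 35.6]
gripper_width: 0.002
grasp_force: 17.8
```

Request:
send_rows(slide=[[0,0,0],[0,0,0],[0,0,0],[0,0,0],[0,0,0],[0,0,0],[0,0,0],[0,0,0]], roll=[0,0,0,0,0,0,0,0], claw=[0,0,0,0,0,0,0,0])

```text
t: 8.4
eef_pos: [0.4969, 0.0026, 0.1068]
tool_rot: [0.0, 0.998, -0.056, 0.0]
contact_force: [-10.0, 0.1, 25.3]
gripper_width: 0.003
grasp_force: 12.7
```

Request:
send_rows(slide=[[0,0,-10],[0,0,-30],[0,0,-50],[0,0,-60],[0,-15,-60],[0,-30,-60],[0,-42,-60],[0,-50,-60]], roll=[0,0,0,0,0,0,0,0], claw=[0,0,0,0,0,0,0,0])

```text
t: 9.07
eef_pos: [0.5031, 0.0538, 0.1646]
tool_rot: [-0.0, 0.998, -0.055, 0.001]
contact_force: [0.3, -0.2, -0.2]
gripper_width: -0.0
grasp_force: 0.0
```

Request:
send_rows(slide=[[0,0,0],[0,0,0],[0,0,0],[0,0,0],[0,0,0],[0,0,0],[0,0,0],[0,0,0]], roll=[0,0,0,0,0,0,0,0], claw=[0,0,0,0,0,0,0,0])

```text
t: 9.73
eef_pos: [0.5027, 0.0521, 0.1643]
tool_rot: [0.0, 0.998, -0.056, 0.0]
contact_force: [-0.5, -0.1, -0.3]
gripper_width: 0.001
grasp_force: 0.0
```

```bash
python3 d.py -.135 .1 .105
```

```text
9.7333 [0.5027 0.0521 0.1643] [-0.46518737 -0.05483904 -0.33985118] heading -6.435253698995451 [ 0. -0. -1.]
[-0.135, 0.1, 0.105] [ 0.1  0.3 59.3]
```

Request:
send_rows(slide=[[0,0,15],[0,0,35],[0,0,45],[0,0,50],[0,0,54],[0,0,57],[0,0,59],[0,0,60]], roll=[0,0,0,0,0,0,0,0], claw=[0,0,0,0,0,0,0,0])

```text
t: 10.4
eef_pos: [0.5026, 0.0523, 0.1067]
tool_rot: [0.001, 0.998, -0.056, -0.0]
contact_force: [-14.1, -1.7, 34.5]
gripper_width: -0.002
grasp_force: 17.3
```

Request:
send_rows(slide=[[0,0,0],[0,0,0],[0,0,0],[0,0,0],[0,0,0],[0,0,0],[0,0,0],[0,0,0]], roll=[0,0,0,0,0,0,0,0], claw=[0,0,0,0,0,0,0,0])

```text
t: 11.07
eef_pos: [0.5025, 0.0523, 0.1068]
tool_rot: [0.0, 0.998, -0.056, 0.0]
contact_force: [-10.0, -1.5, 24.8]
gripper_width: 0.001
grasp_force: 12.4
```

Request:
send_rows(slide=[[0,0,0],[0,0,0],[0,0,0],[0,0,0],[0,0,0],[0,0,0],[0,0,0],[0,0,0]], roll=[0,0,0,0,0,0,0,0], claw=[0,0,0,0,0,0,0,0])

```text
t: 11.73
eef_pos: [0.5025, 0.0523, 0.1068]
tool_rot: [0.0, 0.998, -0.056, 0.0]
contact_force: [-11.1, -1.3, 25.2]
gripper_width: -0.002
grasp_force: 12.4
```

Request:
send_rows(slide=[[0,0,-10],[0,0,-30],[0,0,-60],[0,0,-90],[0,0,-110],[0,0,-110],[0,0,-110],[0,0,-110]], roll=[0,0,0,0,0,0,0,0], claw=[0,0,0,0,0,0,0,0])

```text
t: 12.4
eef_pos: [0.5025, 0.0522, 0.214]
tool_rot: [0.0, 0.998, -0.056, -0.0]
contact_force: [-0.7, -0.5, 0.4]
gripper_width: 0.004
grasp_force: 0.0
```

```bash
python3 - <<'E'
from h import *
cv2.imwrite("pics/s4.png",np.vstack([cv2.resize(bot.read_camera("scene")[60:300,110:410,::-1],(375,300)),cv2.resize(bot.read_camera("side")[60:300,180:480,::-1],(375,300))]))
E
```

```text
(no output)
```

View pics/s4.png

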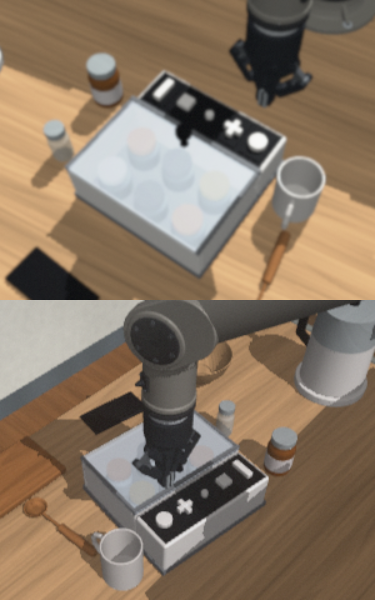

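The lid is shut, the keys are up, the side objects haven't moved, and the tool is clear.

```bash
python3 -c "
from station import bot
print(bot.hand_in())"
```

```text
the job is handed in; nothing more can be done
None
```

I pushed the lid fully shut, pressed and released the bar key and then the plus key, held the round key fully down for about 1.4 s and released it, then handed the job in at about 12.5 s; the final picture showed the mug, honey jar, spoon and salt shaker where they started.

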